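# Close the cup carton and hold the clip open over its header

### The arm

A 6-joint arm with a two-finger parallel gripper is mounted at the origin on the work surface. World frame = base frame: x ahead of the robot, y to its left, z up, the work surface at z = 0. Lengths are in m, angles in rad, forces in N, time in s.
With the tool pointing down it reaches from about 0.275 to 0.75 m from the base axis. Payload 10.2 kg.
Tool frame: the origin (TCP) lies at the very end of the fingers, on their centre line; the grasp point (between the pads) lies 19 mm behind it; z points along the fingers, y is the direction in which the jaws open and shut (so a half turn about z gives the same grasp; the last joint's range is limited). The gripper opens to 85 mm and grips with 20 to 120 N. Pads are 22 mm wide; open, the fingers measure 114 mm over their backs; the gripper's body (76 mm by 85 mm) begins 54 mm behind the grasp point. The pads swing forward as they close: fully open they stand 13 mm farther back than shut.
Start: joints at [-1.57, 0.313, 1.498, -0, 1.331, -0.223], TCP at [0.117, -0.512, 0.231] pointing down, gripper open.
Joint ranges: [-2.94, 2.94], [-0.97, 2.17], [0.19, 2.56], [-1.23, 4.37], [0.02, 3.11], [-2.88, 2.88]. Speed limits (rad/s): [2.39, 2.39, 3.01, 3.14, 3.14, 3.14].

### API

Orientations are given as a rotation vector (axis times angle).
In Python, from station import arm gives the robot as it stands.
- The arm moves only by the tool play_rows, never from a script. Its argument "series" is a list of rows, each a list of 4 numbers: the shift along the world's x, y, z in mm, then the turn about the world's z in rad. In form: [[x, y, z, yaw], ...]. A call has 1 to 5 rows; each row is the pose to reach, as a shift and turn from the pose commanded when the call began; what a row does not reach only later rows make up. A row lasts 1/12 s, in which the tool goes at most 41.7 mm and 7.16 degrees, less where a joint would pass 70% of its speed; a pose out of reach is approached as far as the arm can. A call with a gripper value outside its range is refused whole. "fingers" is the closure in counts, from 0 (fully open) to 255 (shut), set as the call begins (left out, the last holds). The fingers move at their own pace and stop on an object; "squeeze" is the grip in N (left out, the last holds). Time passes only in rows, so rows that repeat a pose let the fingers close. It gives the time, the measured TCP pose, the force and the opening at its end, in the units of the state.
- arm.sense(): the state, without advancing time (a new reading comes with each control period).
- arm.capture(name): name is "scene" or "top" or "wrist"; returns a dict with "image" (400x640x3 uint8, red, green, blue), "range_z" (400x640 float32, m along the optical axis (not along the pixel's ray), 0 where there is no reading), "camera_matrix" (3x3 intrinsics, pixels), "rvec" (rotation vector, rad) and "tvec" (3), from world to camera coordinates, as OpenCV has them. Camera axes: x right, y down, z forward; pixel columns grow to the right and rows downward; lengths in m; the calibration is good to about 2 mm. A picture is of the moment at which its call begins.
- arm.hand_in(): hands the job in, once; it reports no verdict.
The state is a dict: "t": time; "joints": joint angles; "qd": joint speeds; "joint_efforts": joint torques, N m; "tcp_pos": TCP position; "tcp_rot": TCP orientation; "contact_force": force on the tool from outside, world axes, zero at the start; "torque": the same for the moment, N m; "opening": opening from 0.0 (shut) to 1.0 (fully open).
Only numpy, scipy, OpenCV 4.12 (cv2) and the standard library are available. Lean on these libraries where they do the work, as an engineer would, in place of code of your own. Each camera call takes 0.05 s, during which the arm holds its last target. There are 200 camera calls.

### The job

Close the carton of cups: fold down its two short side flaps first, then the long top flap over them. Then squeeze the green spring clip open to take it off the caddy's divider, and bring it, jaws down, over the card header that stands up at the back of the carton, so that I can slip a date card in under it. Finish while still holding the clip squeezed wide open astride the header's top edge, its jaws well down on either side of the card and no part of the clip touching it; leave everything else where it stands.

Things in the scene. Friction and masses are not known exactly. Their poses are not given: they have to be found in the camera images.
- carton: open cardboard carton of cups, fixed to the table; 140 (its x) x 150 (its y) mm, rim 90 mm high; origin at the centre of its underside, z up. Its +x wall (3 mm card, mid-plane at x = +68.5 mm, full 150 mm width) rises above the rim as the header, its top edge at z = 135 mm
- header_edge (a point): middle of the header's top edge (135 mm above the table); axes as the carton's, so the header runs along y and x is its normal
- left_hinge (a point): middle of the hinge of the left side flap, on the carton's +y rim (carton frame 0, 75, 86.5 mm); hinge runs along carton x. The flap is 3 mm card, 126 mm along the hinge, 60 mm from hinge to free edge, and closes towards carton -y
- right_hinge (a point): middle of the hinge of the right side flap, on the carton's -y rim (0, -75, 86.5 mm); the same flap, closes towards carton +y
- top_hinge (a point): middle of the hinge of the long top flap, on the carton's -x rim (-70, 0, 90.5 mm); hinge runs along carton y. The flap is 3 mm card, 148 mm along the hinge, 134 mm from hinge to free edge, closes towards carton +x (the header)
- flap_left (a joint): angle of the left side flap, rad: 0 = lying flat (stop), 1.57 = upright, more = leaning outwards. It stays where it is left (about 0.035 N m of friction)
- flap_right (a joint): angle of the right side flap, as flap_left
- flap_top (a joint): angle of the top flap, as flap_left
- caddy: black tray with steel rim (100 x 160 mm, rim 26 mm high), fixed to the table; origin at the centre of its underside, z up. In its middle a steel divider stands upright: 4 mm thick (along caddy x), 100 mm long (along y), top edge at z = 90 mm. The clip bites it
- clip_pivot (a point): pivot (half-way up) of the loose green spring clip, about 55 g, 44 mm wide along its y; axes as its +x lever: at the start z up, y along the divider, x the way it is squeezed. Two levers rise apart to round thumb bars, two jaws go down 40 mm. A barrel (radius 4.5 mm) on the pivot roofs the mouth and rests on the divider's edge; the clip may bite anywhere within 22 mm of the divider's middle
- clip_jaw (a joint): opening angle between the clip's levers, rad: 0 = biting the 4 mm divider, 0.6 = wide open (stop). Squeezing the thumb bars (8 mm thick, 34 mm long along y, centres 38 mm above the pivot at rest, 42 mm wide open) opens it: 48 mm over the bars at 0, 24 mm at the stop. Each bar needs about 3 N to start, 8 N to open fully; let go, it snaps shut
- jaw_a (a point): inner corner of the tip of the clip's +x jaw, 40 mm below the pivot; the tips are 4 mm apart at rest on the divider, 27 mm when wide open
- jaw_b (a point): inner corner of the tip of the clip's -x jaw, likewise
- shaker: bystander: glass shaker, 30 mm across, 65 mm high, standing in the caddy near one end; origin under its centre
- sweetener: bystander: white bottle with red cap, 50 mm across, 130 mm high; origin under its centre
- mug: bystander: black mug, 76 mm across, 85 mm high; origin under its centre
- cup: bystander: white cup, 68 mm across, 75 mm high; origin under its centre
- sugar_bowl: bystander: blue bowl, 84 mm across, 50 mm high; origin under its centre
- coffee_jar: bystander: amber jar, 80 mm across, 120 mm high; origin under its centre
- teaspoon: bystander: steel spoon 140 mm long lying on the table; origin under its middle
There are look-alikes about, which are no part of the job. Leave any pink, red or yellow look-alike of the caddy alone.

How it is judged:
By the outcome, as a careful person would: the job done as asked, in the order asked, and still so for the second after the job is handed in, while the arm keeps its last pose, push and grip.
It also fails if it takes over 72 s, if anything falls off the work surface, if the arm or the gripper's body presses on something with over 40 N, if the wrist force passes 120 N, or if a joint passes its speed limit or range.

## Working session

There is one attempt and no reset: what is moved stays moved. The work goes in short steps, Python scripts to look and compute and a tool call to move; the robot and the scene stay as the last step left them, time stands still between calls to the robot, and variables do not carry over. Pictures are saved under pics/ and viewed, about 8 in all and at most 12, crops included, and the job is handed in when it is done.

Besides the shell and the picture viewer there is one more tool, called after "Call:" as name([rows], argument=value, ...), one row to a line, values as JSON. play_rows: Moves the arm, as the interface text tells. Its arguments: {"type":"object","properties":{"series":{"type":"array"},"fingers":{"type":"number"},"squeeze":{"type":"number"}},"required":["series"]}

```bash
ls; mkdir -p pics
cat > h.py <<'E'
import numpy as np, cv2
from station import arm
def cap(n):
    c=arm.capture(n); return c
def cloud(c):
    K=c["camera_matrix"];z=c["range_z"];v,u=np.mgrid[:z.shape[0],:z.shape[1]]
    p=np.stack([(u-K[0,2])/K[0,0]*z,(v-K[1,2])/K[1,1]*z,z],-1)
    R=cv2.Rodrigues(np.array(c["rvec"],float))[0]
    w=(p-np.array(c["tvec"]).ravel())@R
    w[z==0]=np.nan
    return w
def save(img,n,s=1):
    cv2.imwrite("pics/"+n,cv2.resize(img[...,::-1],None,fx=s,fy=s))
E
python3 - <<'E'
from h import *
s=arm.sense(); print(s)
for n in("scene","top"):
    c=cap(n); save(c["image"],n+"0.png",1.25); np.savez(n+"0.npz",**c)
    print(n,c["camera_matrix"][0,0],-cv2.Rodrigues(np.array(c["rvec"],float))[0].T@np.array(c["tvec"]).ravel())
E
```

```text
pics
{'t': 0.0, 'joints': array([-1.57040974e+00,  3.13436225e-01,  1.49846018e+00,  1.54304036e-05,
        1.33103983e+00, -2.23402540e-01]), 'qd': array([ 0.0010007 ,  0.00074955,  0.00122799, -0.00124815, -0.00104368,
        0.00112902]), 'joint_efforts': array([-1.37128634e-03, -4.12269902e+01, -2.59744906e+01, -2.67745327e-04,
        4.13768328e-03,  2.03623166e-06]), 'tcp_pos': array([ 0.11650162, -0.51162829,  0.23073345]), 'tcp_rot': array([-3.12062158e+00, -3.50639413e-01, -2.58134462e-04]), 'contact_force': array([0.33622454, 0.66770103, 0.11970296]), 'torque': array([ 0.02326961,  0.01055431, -0.01357798]), 'opening': 0.9971208873777133}
scene 420.44979127220387 [ 1.2307302  -0.36513171  1.13786009]
top 393.6398081649125 [0.36916632 0.00980778 1.44525055]
```

View pics/scene0.png

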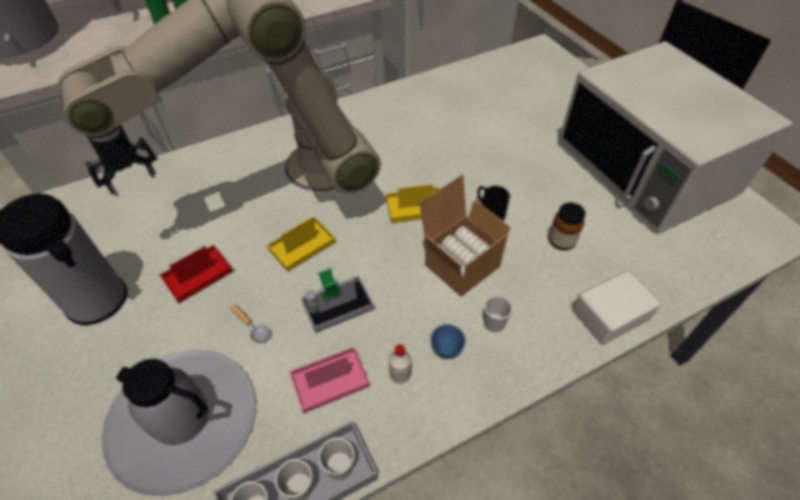

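View pics/top0.png

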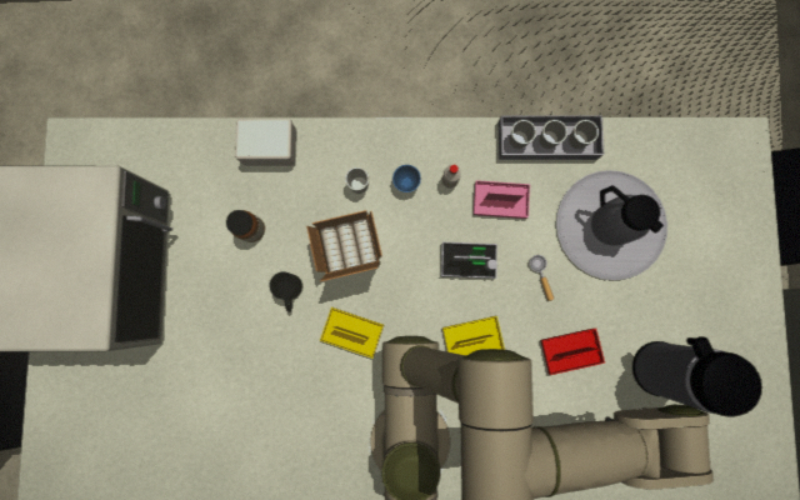

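The scene view shows the open carton at about (465,245), and the clip on the black caddy at (335,290). In the top view they are at (345,245) and (470,260).

Run:
```python
from h import *
for n in("scene","top"):
    c=dict(np.load(n+"0.npz")); w=cloud(c); im=c["image"]
    np.set_printoptions(precision=3,suppress=True)
    def blob(name,m):
        p=w[m&np.isfinite(w[...,2])]
        print(n,name,len(p),p.mean(0) if len(p) else'',np.percentile(p,[1,99],axis=0) if len(p) else'')
    r,g,b=[im[...,i].astype(int) for i in range(3)]
    area=(w[...,0]>0.2)&(w[...,0]<.95)&(abs(w[...,1])<.6)&(w[...,2]>0.01)
    blob("green",(g>r+35)&(g>b+25)&area)
    br=(r>b+22)&(r>g+8)&(r<190)&area&(w[...,1]>0.02)&(w[...,1]<.36)&(w[...,0]>.3)&(w[...,0]<.75)
    blob("brown",br)
    # height map of carton area
    p=w[area&(w[...,2]>.03)]
    xs=np.arange(.36,.62,.01); ys=np.arange(.32,.04,-.01)
    H=np.zeros((len(xs),len(ys)),int)
    for q in p:
        i=int((q[0]-.36)/.01); j=int((.32-q[1])/.01)
        if 0<=i<len(xs) and 0<=j<len(ys): H[i,j]=max(H[i,j],int(q[2]*1000))
    print("rows x .36.., cols y .32 down")
    for i in range(len(xs))[::-1]: print("%.2f"%xs[i],' '.join("%3d"%h for h in H[i]))
im=cv2.imread("pics/scene0.png")
c=dict(np.load("scene0.npz"))["image"]
a=cv2.resize(c[120:300,300:440],None,fx=3,fy=3,interpolation=2)
b=cv2.resize(c[200:280,225:305],None,fx=5,fy=5,interpolation=2)
t=dict(np.load("top0.npz"))["image"]
d=cv2.resize(t[150:250,220:420],None,fx=4,fy=4,interpolation=2)
o=np.zeros((540,800,3),np.uint8);o[:,:420]=a;o[:380,420:]=b[:380,:380]
save(o,"crop1.png");save(d,"crop2.png")
```

```text
scene green 217 [ 0.511 -0.185  0.107] [[ 0.491 -0.203  0.059]
 [ 0.536 -0.169  0.14 ]]
scene brown 4193 [0.516 0.172 0.103] [[0.303 0.083 0.012]
 [0.636 0.271 0.22 ]]
rows x .36.., cols y .32 down
0.61   0   0   0   0   0   0   0   0 134 137 135 140 138 134   0   0   0   0  69   0 106 142 147   0   0   0   0   0   0
0.60   0   0   0   0   0 130 139 136 135 135   0   0   0   0   0   0   0  69  69   0  82 128 148   0   0   0   0   0   0
0.59   0   0   0   0 146 137   0   0   0   0   0   0   0   0   0   0   0  70  65   0  77 117 148   0   0   0   0   0   0
0.58   0   0   0   0 145 138   0   0   0   0   0   0  68  70  72  70  59  65   0   0   0 109 146   0   0   0   0   0   0
0.57   0   0   0   0 149 148 111   0  68  71  72  53  65  69  72  69  57  67   0   0   0  92 144 146   0   0   0   0   0
0.56   0   0   0   0 143 146 121   0  70  70  67  61  65  69  69  65  58  65   0   0   0  92 136 145   0   0   0   0   0
0.55   0   0   0   0   0 146 126  87  68  70  70  66  63  71  72  71  65  61  67   0   0  85 125 146   0   0   0   0   0
0.54   0   0   0   0   0 147 135 101  67  73  70  69  6
[... 4882 characters left out ...]
  0   0   0   0   0   0   0   0   0   0   0   0   0   0   0   0   0   0   0   0   0   0   0   0
0.40  45   0   0   0   0   0   0   0   0   0   0   0   0   0   0   0   0   0   0   0   0   0   0   0   0   0   0   0   0
0.39   0   0   0   0   0   0   0   0   0   0   0   0   0   0   0   0   0   0   0   0   0   0   0   0   0   0   0   0   0
0.38   0   0   0   0   0   0   0   0   0   0   0   0   0   0   0   0   0   0   0   0   0   0   0   0   0   0   0   0   0
0.37   0   0   0   0   0   0   0   0   0   0   0   0   0   0   0   0   0   0   0   0   0   0   0   0   0   0   0   0   0
0.36   0   0   0   0   0   0   0   0   0   0   0   0   0   0   0  34   0   0   0   0   0   0   0   0   0   0   0   0   0
```

View pics/crop1.png

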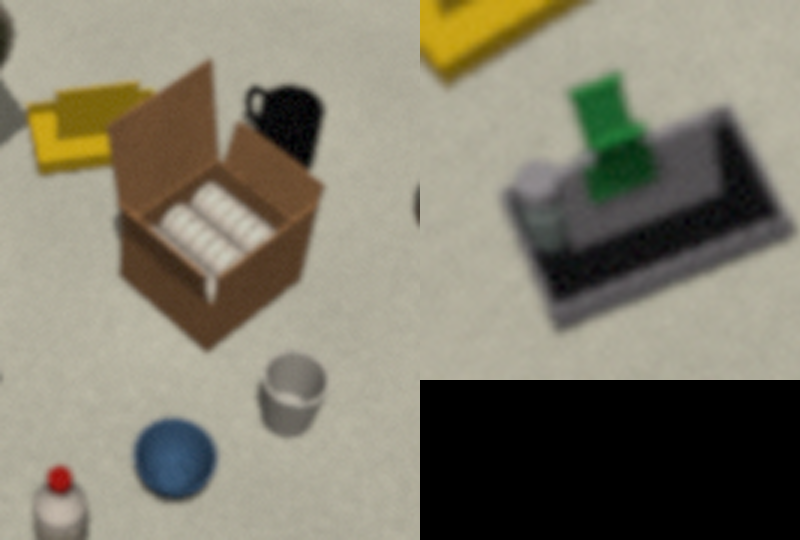

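View pics/crop2.png

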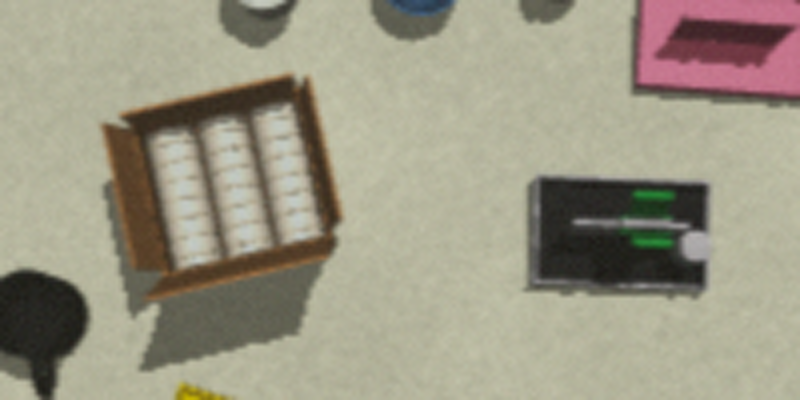

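The crops show the header on the far (+x) side, with the side flaps leaning slightly out and the top flap leaning towards the robot. The clip sits near the shaker end of the divider. Next I fit both models to the point clouds.

```bash
cat > fit.py <<'E'
from h import *
from scipy.optimize import least_squares
def rz(a): return np.array([[np.cos(a),-np.sin(a),0],[np.sin(a),np.cos(a),0],[0,0,1]])
def sd(p,c,h):
    q=abs(p-c)-h; return np.linalg.norm(np.maximum(q,0),axis=1)+np.minimum(q.max(1),0)
def flap(p,h,inw,L,w,a):   # p carton frame; inw inward unit; hinge pt h
    inw=np.array(inw,float);al=np.array([-inw[1],inw[0],0]);d=np.cos(a)*inw+np.sin(a)*np.array([0,0,1.]);n=np.cross(al,d)
    q=(p-h); return sd(np.stack([q@d,q@al,q@n],1),[L/2,0,0],[L/2,w/2,.0015])
def carton(t,p):
    x,y,yaw,l,r,tp=t; q=(p-[x,y,0])@rz(yaw)
    ds=[sd(q,[.0685,0,.0675],[.0015,.075,.0675]),sd(q,[-.0685,0,.045],[.0015,.075,.045]),
        sd(q,[0,.0735,.0425],[.07,.0015,.0425]),sd(q,[0,-.0735,.0425],[.07,.0015,.0425]),
        flap(q,[0,.075,.0865],[0,-1,0],.06,.126,l),flap(q,[0,-.075,.0865],[0,1,0],.06,.126,r),flap(q,[-.07,0,.0905],[1,0,0],.134,.148,tp)]
    return np.array(ds)
def pts(c,lo,hi):
    w=cloud(c).reshape(-1,3); col=c["image"].reshape(-1,3).astype(int)
    m=np.isfinite(w[:,2])&(w>lo).all(1)&(w<hi).all(1); return w[m],col[m]
def fitcarton(c,t0=(.53,.18,.2,1.8,1.8,1.9)):
    w,col=pts(c,[.4,.05,.02],[.66,.31,.26]); w=w[(col[:,0]>col[:,2]*1.3+5)]
    r=least_squares(lambda t:np.abs(carton(t,w)).min(0),t0,loss="soft_l1",f_scale=.003,x_scale=[.01,.01,.05,.1,.1,.1])
    return r.x,len(w),np.median(np.abs(carton(r.x,w)).min(0))
E
python3 - <<'E'
from fit import *
np.set_printoptions(precision=4,suppress=True)
for n in("scene","top"):
    c=dict(np.load(n+"0.npz")); print(n,*fitcarton(c))
    # caddy tall divider and clip
    w,col=pts(c,[.44,-.27,.03],[.60,-.05,.16])
    g=(col[:,1]>col[:,0]+20)&(col[:,1]>col[:,2]+15)
    d=w[~g&(w[:,2]>.04)&(w[:,2]<.1)]; print("nongreen z>.04",len(d),np.percentile(d,[2,50,98],axis=0))
    t=d[(d[:,2]>.08)]; print("divider top",len(t),t.mean(0),np.polyfit(t[:,1],t[:,0],1) if len(t)>3 else'', t[:,1].min(),t[:,1].max())
    G=w[g]
    for zl,zh in((.05,.08),(.08,.1),(.1,.12),(.12,.15)):
        q=G[(G[:,2]>zl)&(G[:,2]<zh)]
        if len(q): print(zl,len(q),q.mean(0),q.min(0),q.max(0))
    def cad(t,p):
        x,y,yaw=t;q=(p-[x,y,0])@rz(yaw)
        return np.array([sd(q,[0,0,.045],[.002,.05,.045]),sd(q,[.048,0,.013],[.002,.08,.013]),sd(q,[-.048,0,.013],[.002,.08,.013]),sd(q,[0,.078,.013],[.05,.002,.013]),sd(q,[0,-.078,.013],[.05,.002,.013]),sd(q,[0,0,.002],[.05,.08,.002])])
    w,col=pts(c,[.42,-.29,.012],[.62,-.05,.1]); g=(col[:,1]>col[:,0]+12); w=w[~g]
    r=least_squares(lambda t:np.abs(cad(t,w)).min(0),(.515,-.165,0.0),loss="soft_l1",f_scale=.003,x_scale=[.01,.01,.05]); print("caddy",r.x,len(w))
E
```

```text
scene [0.5525 0.1747 0.2289 1.8004 1.8003 1.7669] 3351 0.0008050936130368238
nongreen z>.04 334 [[ 0.4871 -0.2434  0.0411]
 [ 0.5126 -0.2044  0.0692]
 [ 0.5184 -0.1249  0.0952]]
divider top 66 [ 0.5137 -0.1699  0.0887] [0.0447 0.5213] -0.22200191500674077 -0.12253623621982278
0.05 60 [ 0.5167 -0.1859  0.0674] [ 0.5127 -0.2052  0.055 ] [ 0.5204 -0.1653  0.0796]
0.08 38 [ 0.5172 -0.1888  0.0893] [ 0.5027 -0.2069  0.0804] [ 0.5223 -0.167   0.0998]
0.1 78 [ 0.5065 -0.1837  0.1099] [ 0.4932 -0.1991  0.1001] [ 0.5282 -0.168   0.1199]
0.12 89 [ 0.5086 -0.1856  0.1318] [ 0.489  -0.2014  0.12  ] [ 0.5368 -0.1694  0.1407]
caddy [ 0.5122 -0.1774 -0.0763] 838
top [0.555  0.1758 0.2307 1.7811 1.7944 1.7792] 1107 0.0004764001072471045
nongreen z>.04 148 [[ 0.4865 -0.2417  0.0432]
 [ 0.5123 -0.2069  0.0753]
 [ 0.5208 -0.1259  0.0988]]
divider top 58 [ 0.5163 -0.1735  0.0925] [0.0297 0.5215] -0.22223584293443163 -0.12494569945634092
0.05 3 [ 0.5098 -0.1811  0.0666] [ 0.5085 -0.2063  0.0579] [ 0.5107 -0.1663  0.0783]
0.08 10 [ 0.5169 -0.1775  0.0959] [ 0.5102 -0.2045  0.0917] [ 0.5237 -0.1623  0.0997]
0.1 33 [ 0.5156 -0.1853  0.1093] [ 0.501  -0.1999  0.1015] [ 0.5292 -0.1681  0.1196]
0.12 57 [ 0.516  -0.1839  0.1325] [ 0.4922 -0.2022  0.1207] [ 0.5372 -0.1665  0.1415]
caddy [ 0.5131 -0.176  -0.1146] 396
```

Call:
play_rows([
  [0, 0, 30, 0],
  [17, 32, 40, 0],
  [34, 64, 40, 0],
  [51, 97, 40, 0],
  [68, 130, 40, 0],
], fingers=255, squeeze=20)

```text
t: 0.52
tcp_pos: [0.1849, -0.3803, 0.271]
tcp_rot: [-3.122, -0.35, -0.0]
contact_force: [-0.0, 0.0, -0.0]
opening: 0.3
```

Call:
play_rows([
  [17, 32, 0, 0],
  [34, 64, 0, 0],
  [51, 97, 0, 0],
  [68, 130, 0, 0],
  [85, 162, 0, 0],
])

```text
t: 0.93
tcp_pos: [0.2697, -0.2181, 0.2712]
tcp_rot: [-3.122, -0.35, -0.0]
contact_force: [0.6, -0.0, -0.3]
opening: -0.0
```

Call:
play_rows([
  [17, 32, 0, 0],
  [34, 64, 0, 0],
  [51, 97, 0, 0],
  [68, 130, 0, 0],
  [85, 162, 0, 0],
])

```text
t: 1.35
tcp_pos: [0.3548, -0.0559, 0.2713]
tcp_rot: [3.122, 0.351, 0.0]
contact_force: [0.3, -0.9, 0.0]
opening: 0.0
```

Call:
play_rows([
  [17, 32, 0, 0],
  [34, 64, 0, 0],
  [51, 97, 0, 0],
  [68, 130, 0, 0],
  [85, 162, 0, 0],
])

```text
t: 1.77
tcp_pos: [0.4398, 0.1062, 0.2711]
tcp_rot: [3.122, 0.352, -0.0]
contact_force: [-0.6, -0.8, 0.2]
opening: -0.002
```

Call:
play_rows([
  [17, 32, 0, 0],
  [34, 64, 0, 0],
  [51, 97, 0, 0],
  [68, 129, 0, 0],
  [85, 161, 0, 0],
])

```text
t: 2.18
tcp_pos: [0.5248, 0.267, 0.2708]
tcp_rot: [3.122, 0.351, -0.001]
contact_force: [0.1, -1.0, 0.7]
opening: -0.001
```

Call:
play_rows([
  [16, 30, 0, 0],
  [16, 30, -35, 0],
  [16, 30, -70, 0],
  [16, 30, -105, 0],
  [16, 30, -140, 0],
])

```text
t: 2.6
tcp_pos: [0.5401, 0.2952, 0.1293]
tcp_rot: [3.122, 0.351, -0.001]
contact_force: [0.4, 0.6, -0.3]
opening: -0.0
```

Call:
play_rows([
  [1.5, -6, 0, 0],
  [3, -12, 0, 0],
  [4, -18, 0, 0],
  [5.5, -24, 0, 0],
  [7, -30, 0, 0],
])

```text
t: 3.02
tcp_pos: [0.5486, 0.2645, 0.1336]
tcp_rot: [-3.121, -0.35, -0.006]
contact_force: [-0.5, -0.1, 0.3]
opening: 0.002
```

Call:
play_rows([
  [1, -5, -1, 0],
  [2, -10, -2, 0],
  [3.5, -15, -3, 0],
  [5, -20, -4, 0],
  [6, -24, -5, 0],
])

```text
t: 3.43
tcp_pos: [0.5536, 0.2405, 0.1261]
tcp_rot: [-3.122, -0.351, 0.0]
contact_force: [0.3, 0.4, -0.4]
opening: -0.001
```

Call:
play_rows([
  [1, -4, -3, 0],
  [2, -8, -6, 0],
  [2.5, -12, -10, 0],
  [3, -15, -15, 0],
  [4, -18, -20, 0],
])

```text
t: 3.85
tcp_pos: [0.5574, 0.2227, 0.1057]
tcp_rot: [3.122, 0.351, -0.0]
contact_force: [-0.4, 0.3, 0.2]
opening: 0.003
```

Call:
play_rows([
  [0, -1, -4, 0],
  [0.5, -2, -8, 0],
  [0.5, -2, -12, 0],
  [0.5, -2, -16, 0],
  [0.5, -2, -17, 0],
])

```text
t: 4.27
tcp_pos: [0.5578, 0.2211, 0.0885]
tcp_rot: [3.122, 0.351, -0.001]
contact_force: [-0.6, -0.2, 0.5]
opening: -0.002
```

Run:
```python
from fit import *
np.set_printoptions(precision=4,suppress=True)
s=arm.sense();print(s["tcp_pos"],s["contact_force"])
c=cap("scene");save(c["image"][100:300,260:480],"s1.png",2.5)
w,col=pts(c,[.4,.05,.02],[.66,.33,.26]); w=w[(col[:,0]>col[:,2]*1.3+5)]
print(fitcarton(c,(.554,.1753,.23,.1,1.8,1.77)))
```

```text
[0.5578 0.2211 0.0885] [-0.6185 -0.2229  0.5411]
(array([0.5522, 0.1757, 0.2294, 0.0507, 1.7805, 1.7664]), 2952, np.float64(0.0007499414820815134))
```

View pics/s1.png

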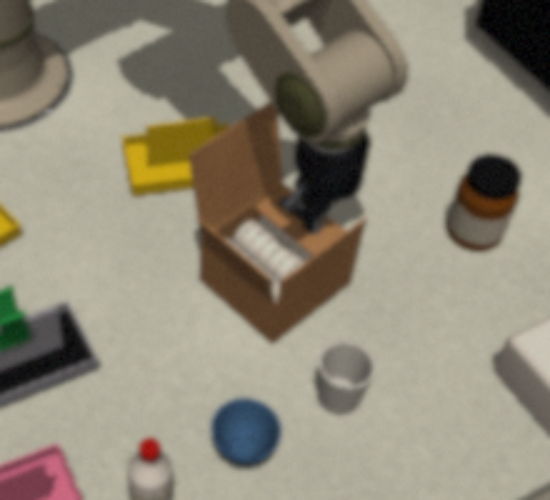

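Call:
play_rows([
  [0, 0, -1.5, 0],
  [0, 0, -1.5, 0],
  [0, 0, 35, 0],
  [0, 0, 70, 0],
  [0, 0, 95, 0],
])

```text
t: 4.73
tcp_pos: [0.5584, 0.2213, 0.1872]
tcp_rot: [-3.122, -0.351, -0.004]
contact_force: [-0.5, -1.3, 0.4]
opening: 0.001
```

Call:
play_rows([
  [8, -33, 0, 0],
  [16, -66, 0, 0],
  [24, -99, 0, 0],
  [32, -132, 0, 0],
  [38, -163, 0, 0],
])

```text
t: 5.15
tcp_pos: [0.5963, 0.0564, 0.1844]
tcp_rot: [3.122, 0.351, 0.001]
contact_force: [0.8, 0.0, -0.9]
opening: 0.0
```

Call:
play_rows([
  [0, 0, -20, 0],
  [0, 0, -50, 0],
  [-1, 5, -52, 0],
  [-3, 11, -52, 0],
  [-4, 17, -52, 0],
])

```text
t: 5.57
tcp_pos: [0.5922, 0.0761, 0.1336]
tcp_rot: [3.122, 0.352, 0.002]
contact_force: [0.2, 1.2, 1.1]
opening: 0.001
```

Call:
play_rows([
  [-1, 5, 0, 0],
  [-2, 10, 0, 0],
  [-3.5, 15, -1, 0],
  [-5, 20, -2, 0],
  [-6, 25, -3, 0],
])

```text
t: 5.98
tcp_pos: [0.5859, 0.1007, 0.1295]
tcp_rot: [3.122, 0.351, 0.001]
contact_force: [0.0, -1.0, 0.6]
opening: -0.004
```

Call:
play_rows([
  [-1, 5, -1, 0],
  [-2, 10, -2, 0],
  [-3, 14, -5, 0],
  [-4, 18, -8, 0],
  [-5, 22, -11, 0],
])

```text
t: 6.4
tcp_pos: [0.5809, 0.1225, 0.1179]
tcp_rot: [-3.122, -0.351, 0.0]
contact_force: [0.4, -0.8, 0.3]
opening: 0.002
```

Call:
play_rows([
  [-0.5, 3, -5, 0],
  [-1, 5, -10, 0],
  [-1.5, 7, -15, 0],
  [-2, 8, -20, 0],
  [-2, 9, -25, 0],
])

```text
t: 6.82
tcp_pos: [0.5788, 0.1312, 0.0926]
tcp_rot: [-3.122, -0.351, 0.001]
contact_force: [-0.1, 1.0, 1.4]
opening: -0.002
```

Call:
play_rows([
  [0, 1, -4, 0],
  [0, 1, -5.5, 0],
  [0, 1, -5.5, 0],
  [0, 1, 30, 0],
  [0, 1, 65, 0],
])

```text
t: 7.23
tcp_pos: [0.578, 0.1319, 0.1575]
tcp_rot: [-3.122, -0.35, 0.007]
contact_force: [0.1, 1.0, 1.5]
opening: 0.0
```

Call:
play_rows([
  [0, 0, 40, 0],
  [0, 0, 80, 0],
  [0, 0, 110, 0],
  [-35, 3, 112, 0],
  [-70, 7, 112, 0],
])

```text
t: 7.65
tcp_pos: [0.5096, 0.1387, 0.2717]
tcp_rot: [3.122, 0.349, 0.007]
contact_force: [-0.6, 0.4, -0.3]
opening: 0.001
```

Call:
play_rows([
  [-35, 3, 0, 0],
  [-70, 6, 0, 0],
  [-82, 8, 0, 0],
  [-82, 8, -30, 0],
  [-82, 8, -70, 0],
])

```text
t: 8.07
tcp_pos: [0.428, 0.1474, 0.2021]
tcp_rot: [3.121, 0.351, 0.013]
contact_force: [1.3, 0.1, -0.8]
opening: 0.0
```

Run:
```python
from fit import *
np.set_printoptions(precision=4,suppress=True)
s=arm.sense();print(s["t"],s["tcp_pos"],s["contact_force"])
for n in("scene","top"): print(fitcarton(cap(n),(.554,.1753,.23,.03,.03,1.77)))
```

```text
8.0667 [0.428  0.1474 0.2021] [ 1.2894  0.0942 -0.8004]
(array([0.554 , 0.1756, 0.2283, 0.0267, 0.0466, 1.7847]), 3408, np.float64(0.0008172643835827123))
(array([0.5549, 0.1758, 0.2329, 0.0376, 0.0363, 1.778 ]), 1406, np.float64(0.000889277601009308))
```

Call:
play_rows([
  [9, 2, -2, 0],
  [18, 4, -4, 0],
  [27, 6, -6, 0],
  [36, 8.5, -7, 0],
  [45, 10.5, -7, 0],
])

```text
t: 8.58
tcp_pos: [0.4735, 0.1579, 0.1939]
tcp_rot: [-3.122, -0.351, -0.002]
contact_force: [-0.6, 0.1, -0.0]
opening: 0.001
```

Call:
play_rows([
  [9, 2, 0, 0],
  [18, 4, -1, 0],
  [27, 6, -3, 0],
  [36, 8.5, -5, 0],
  [45, 10.5, -10, 0],
])

```text
t: 9.0
tcp_pos: [0.5185, 0.1684, 0.1838]
tcp_rot: [3.122, 0.351, 0.003]
contact_force: [-1.1, 0.3, 1.7]
opening: 0.003
```

Call:
play_rows([
  [7, 1.5, -4, 0],
  [14, 3, -8, 0],
  [22, 5, -14, 0],
  [29, 6.5, -21, 0],
  [35, 8, -28, 0],
])

```text
t: 9.42
tcp_pos: [0.5528, 0.1762, 0.1545]
tcp_rot: [-3.122, -0.351, -0.0]
contact_force: [-0.4, -0.5, 0.3]
opening: -0.004
```

Call:
play_rows([
  [5, 1, -6, 0],
  [10, 2.5, -13, 0],
  [14, 3.5, -21, 0],
  [18, 4, -29, 0],
  [20, 4.5, -37, 0],
])

```text
t: 9.83
tcp_pos: [0.5724, 0.1806, 0.1174]
tcp_rot: [3.122, 0.351, 0.0]
contact_force: [-0.1, 0.3, 0.9]
opening: -0.002
```

Call:
play_rows([
  [1, 0, -7, 0],
  [2, 0.5, -14, 0],
  [3, 1, -20, 0],
  [4, 1, -25, 0],
  [4, 1, -27, 0],
])

```text
t: 10.25
tcp_pos: [0.576, 0.1816, 0.0915]
tcp_rot: [-3.122, -0.351, 0.0]
contact_force: [-7.9, -1.0, 16.3]
opening: 0.007
```

Call:
play_rows([
  [0, 0, 35, 0],
  [0, 0, 75, 0],
  [0, 0, 115, 0],
  [0, 0, 155, 0],
  [0, 0, 170, 0],
])

```text
t: 10.67
tcp_pos: [0.5771, 0.1818, 0.2676]
tcp_rot: [-3.122, -0.351, -0.014]
contact_force: [-0.3, 0.1, 0.8]
opening: -0.004
```

Call:
play_rows([
  [-6, -35, 0, 0.12],
  [-12, -70, 0, 0.24],
  [-18, -105, 0, 0.36],
  [-24, -140, 0, 0.48],
  [-30, -175, 0, 0.6],
], fingers=0)

```text
t: 11.08
tcp_pos: [0.5456, 0.0059, 0.2614]
tcp_rot: [2.876, 1.262, 0.001]
contact_force: [-0.1, 0.2, 0.4]
opening: 0.712
```

Call:
play_rows([
  [-6, -35, 0, 0.12],
  [-12, -70, 0, 0.24],
  [-18, -105, 0, 0.36],
  [-24, -140, 0, 0.48],
  [-30, -175, 0, 0.6],
])

```text
t: 11.5
tcp_pos: [0.516, -0.1674, 0.2615]
tcp_rot: [2.385, 2.044, 0.0]
contact_force: [1.3, 0.2, -0.1]
opening: 1.003
```

Call:
play_rows([
  [0, -5, 0, 0.1],
  [-1, -10, 0, 0.1],
  [-1, -17, 0, 0.1],
  [-1, -17, 0, 0.1],
  [-1, -17, 0, 0.1],
])

```text
t: 11.92
tcp_pos: [0.5157, -0.1823, 0.2613]
tcp_rot: [-2.288, -2.153, -0.0]
contact_force: [-0.5, 0.8, 0.6]
opening: 0.996
```

Run:
```python
from fit import *
np.set_printoptions(precision=4,suppress=True)
s=arm.sense();print(s["t"],s["tcp_pos"],s["tcp_rot"],s["contact_force"],s["joints"])
for n in("scene","top"): print(fitcarton(cap(n),(.554,.1753,.23,.03,.03,.03)))
c=cap("wrist");save(c["image"],"w1.png",1.25);np.savez("w1.npz",**c)
w,col=pts(c,[.44,-.27,.03],[.60,-.05,.16])
g=(col[:,1]>col[:,0]+20)&(col[:,1]>col[:,2]+15)
G=w[g]; T=G[G[:,2]>.125]; print("bars",len(T),T.min(0),T.max(0),T.mean(0))
for m in(T[:,0]<T[:,0].mean(),T[:,0]>T[:,0].mean()):
    q=T[m];q=q[q[:,2]>.131];print(len(q),q.mean(0),q.min(0),q.max(0),np.polyfit(q[:,1],q[:,0],1))
t=w[~g&(w[:,2]>.084)&(w[:,2]<.1)&(abs(w[:,0]-.515)<.012)];print("div",len(t),t.mean(0),np.polyfit(t[:,1],t[:,0],1),t.min(0),t.max(0))
```

```text
11.9167 [ 0.5157 -0.1823  0.2613] [-2.2877 -2.1531 -0.0003] [-0.5016  0.7828  0.5655] [-0.554   0.3422  1.379   0.0002  1.4203 -0.4935]
(array([0.5539, 0.1749, 0.2302, 0.0894, 0.0648, 0.0368]), 2394, np.float64(0.0007423312238013244))
(array([0.5549, 0.1754, 0.2319, 0.0669, 0.0652, 0.0356]), 1912, np.float64(0.0007423337566059026))
bars 590 [ 0.4897 -0.2022  0.125 ] [ 0.5378 -0.1659  0.1373] [ 0.514  -0.1833  0.1341]
271 [ 0.4941 -0.1825  0.1348] [ 0.4897 -0.1998  0.1315] [ 0.498  -0.1659  0.1373] [0.0371 0.5008]
275 [ 0.5337 -0.1844  0.1347] [ 0.5297 -0.2022  0.1317] [ 0.5378 -0.1678  0.1369] [0.0372 0.5405]
div 531 [ 0.5142 -0.1749  0.094 ] [0.0341 0.5202] [ 0.5091 -0.2224  0.0841] [ 0.519  -0.1227  0.0996]
```

View pics/w1.png

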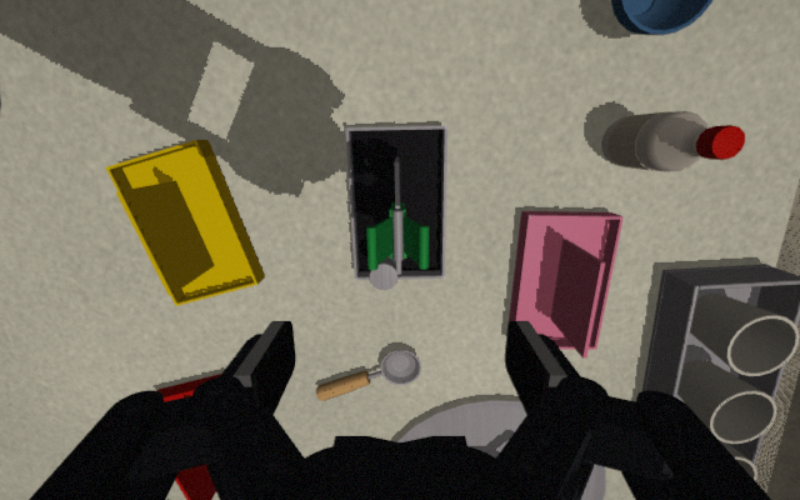

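Call:
play_rows([
  [-1.5, -1, -20, 0.024],
  [-1.5, -1, -55, 0.024],
  [-1.5, -1, -90, 0.024],
  [-1.5, -1, -120, 0.024],
  [-1.5, -1, -148, 0.024],
])

```text
t: 12.48
tcp_pos: [0.5138, -0.183, 0.1116]
tcp_rot: [-2.26, -2.182, 0.0]
contact_force: [-0.2, 0.5, -0.2]
opening: 1.004
```

Call:
play_rows([
  [0, 0, 0, 0],
  [0, 0, 0, 0],
  [0, 0, 0, 0],
  [0, 0, 0, 0],
  [0, 0, 0, 0],
], fingers=255, squeeze=40)

```text
t: 12.9
tcp_pos: [0.5159, -0.1847, 0.1166]
tcp_rot: [2.256, 2.177, 0.003]
contact_force: [1.4, 0.8, 11.5]
opening: 0.3
```

Call:
play_rows([
  [0, 0, 0, 0],
  [0, 0, 0, 0],
  [0, 0, 0, 0],
  [0, 0, 0, 0],
  [0, 0, 0, 0],
])

```text
t: 13.32
tcp_pos: [0.516, -0.1847, 0.1169]
tcp_rot: [2.255, 2.177, 0.004]
contact_force: [1.5, 0.7, 9.6]
opening: 0.249
```

```bash
cat > clip.py <<'E'
from fit import *
np.set_printoptions(precision=4,suppress=True)
import sys
def green(c,name):
    s=arm.sense();t=s["tcp_pos"]
    w,col=pts(c,t-[.07,.07,.06],t+[.07,.07,.06]); G=w[(col[:,1]>col[:,0]+18)&(col[:,1]>col[:,2]+12)]
    R=cv2.Rodrigues(s["tcp_rot"])[0]; q=(G-t)@R   # tool frame
    print(name,len(G)); 
    for lo in range(-50,60,10):
        k=q[(q[:,2]>lo/1e3)&(q[:,2]<=lo/1e3+.01)]
        if len(k)>3: print("  tz%4d n%4d x[%.1f %.1f] y[%.1f %.1f]"%(lo,len(k),*(1e3*np.percentile(k[:,0],[3,97])),*(1e3*np.percentile(k[:,1],[3,97]))))
s=arm.sense();print(s["t"],s["tcp_pos"],s["tcp_rot"],s["contact_force"],s["opening"]*85)
for n in("scene","top","wrist"): 
    c=cap(n);green(c,n)
    if n==sys.argv[1]:
        if n=="wrist": save(c["image"],sys.argv[2],1.25)
        else:
            R=cv2.Rodrigues(np.array(c["rvec"],float))[0];p=c["camera_matrix"]@(R@s["tcp_pos"]+np.array(c["tvec"]).ravel());u,v=(p[:2]/p[2]).astype(int)
            save(c["image"][max(v-45,0):v+45,max(u-55,0):u+55],sys.argv[2],6)
E
python3 clip.py scene g1.png
```

```text
13.3167 [ 0.516  -0.1847  0.1169] [2.2551 2.1768 0.0035] [1.507  0.7138 9.5782] 21.170538521683774
scene 179
  tz -30 n  14 x[-16.8 -8.4] y[-10.5 9.6]
  tz -20 n  10 x[-15.2 3.8] y[-10.3 22.5]
  tz -10 n   7 x[-15.6 -8.6] y[-10.6 5.2]
  tz  10 n  12 x[-14.5 15.4] y[-6.3 5.3]
  tz  20 n  29 x[-20.2 18.9] y[-3.3 6.2]
  tz  30 n  37 x[-18.7 19.1] y[0.0 7.5]
  tz  40 n  30 x[-20.7 19.7] y[-3.8 9.7]
  tz  50 n  36 x[-20.1 16.4] y[3.0 12.3]
top 0
wrist 3651
  tz -30 n1845 x[-14.9 17.2] y[-10.2 10.5]
  tz -20 n 238 x[-12.3 17.7] y[-9.5 11.3]
  tz -10 n 114 x[11.7 16.9] y[-9.0 7.3]
  tz   0 n 146 x[-10.5 16.8] y[-9.5 6.1]
  tz  10 n 159 x[-14.0 16.9] y[-9.8 5.1]
  tz  20 n 244 x[-14.1 22.7] y[-12.4 5.2]
  tz  30 n 226 x[-4.5 22.8] y[-15.6 6.9]
  tz  40 n 243 x[-9.1 22.7] y[-18.8 8.7]
  tz  50 n 434 x[-13.7 22.7] y[-22.8 11.9]
```

View pics/g1.png

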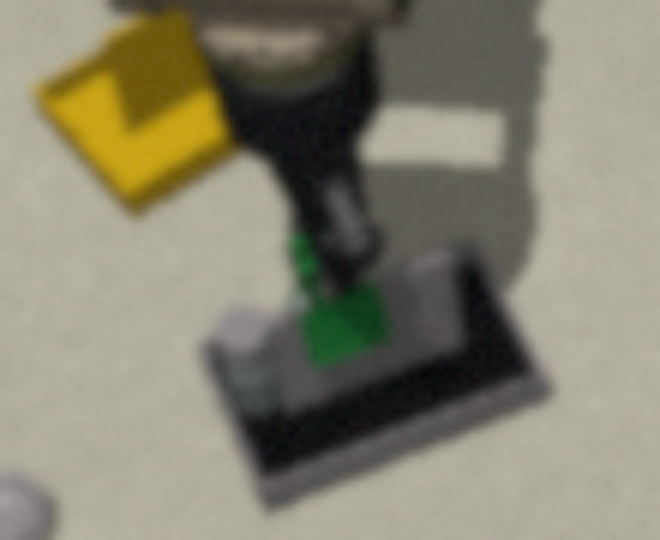

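Call:
play_rows([
  [0, 0, 5, 0],
  [0, 0, 15, 0],
  [0, 0, 30, 0],
  [0, 0, 50, 0],
  [0, 0, 70, 0],
])

```text
t: 13.88
tcp_pos: [0.514, -0.1837, 0.1853]
tcp_rot: [2.26, 2.182, 0.0]
contact_force: [-0.2, 0.6, 0.1]
opening: 0.253
```

Call:
play_rows([
  [0, 0, 30, 0],
  [0, 0, 50, 0],
  [0, 0, 60, 0],
  [0, 0, 60, 0],
  [0, 0, 60, 0],
])

```text
t: 14.3
tcp_pos: [0.5138, -0.1837, 0.2431]
tcp_rot: [-2.26, -2.182, 0.0]
contact_force: [0.7, -0.6, -1.3]
opening: 0.248
```

```bash
python3 clip.py wrist g2.png
```

```text
14.3 [ 0.5138 -0.1837  0.2431] [-2.2601 -2.1818  0.0001] [ 0.6505 -0.5776 -1.2501] 21.067568849308653
scene 210
  tz -30 n  14 x[-15.5 -8.2] y[-10.2 8.9]
  tz -20 n   8 x[-16.4 -5.6] y[-8.1 19.7]
  tz -10 n   6 x[-15.7 -0.2] y[-7.5 18.1]
  tz   0 n   5 x[-15.8 -9.6] y[2.8 7.3]
  tz  10 n  17 x[-15.3 12.8] y[1.6 4.4]
  tz  20 n  41 x[-20.7 18.2] y[-0.2 5.7]
  tz  30 n  41 x[-18.6 18.9] y[1.2 8.2]
  tz  40 n  33 x[-20.2 18.2] y[3.9 10.0]
  tz  50 n  41 x[-18.9 19.1] y[4.9 11.1]
top 10
  tz  20 n   6 x[11.8 20.2] y[-10.4 3.6]
wrist 3591
  tz -30 n1825 x[-15.0 17.2] y[-10.2 10.4]
  tz -20 n 268 x[-13.9 17.7] y[-9.6 10.9]
  tz -10 n 105 x[11.8 16.9] y[-9.1 7.0]
  tz   0 n 134 x[-9.4 16.8] y[-9.5 6.1]
  tz  10 n 142 x[-12.8 16.9] y[-10.0 5.2]
  tz  20 n 230 x[-8.1 22.7] y[-12.4 5.2]
  tz  30 n 225 x[-4.6 22.7] y[-15.6 6.8]
  tz  40 n 247 x[-8.8 22.6] y[-18.8 8.7]
  tz  50 n 415 x[-13.0 22.7] y[-22.6 12.0]
```

View pics/g2.png

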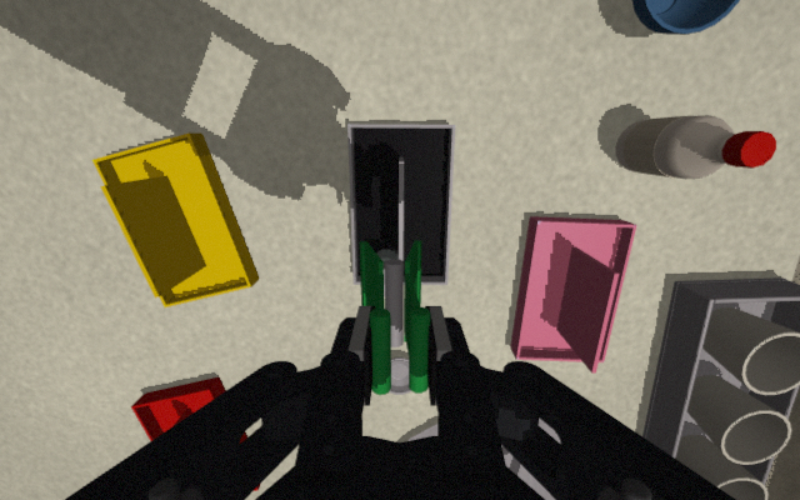

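Call:
play_rows([
  [8, 27, 0, 0.02],
  [17, 57, 0, 0.05],
  [26, 88, 0, 0.08],
  [35, 119, 0, 0.11],
  [44, 150, 0, 0.134],
])

```text
t: 14.87
tcp_pos: [0.5579, -0.0323, 0.2422]
tcp_rot: [-2.107, -2.328, 0.001]
contact_force: [0.4, 1.0, -0.9]
opening: 0.248
```

Call:
play_rows([
  [9, 30, 0, 0.03],
  [18, 60, 0, 0.06],
  [27, 90, 0, 0.09],
  [36, 120, 0, 0.11],
  [44, 150, 0, 0.134],
])

```text
t: 15.28
tcp_pos: [0.602, 0.1177, 0.2421]
tcp_rot: [-1.946, -2.464, 0.002]
contact_force: [0.1, -0.1, -0.5]
opening: 0.246
```

Call:
play_rows([
  [8, 27, 0, 0],
  [15, 50, 0, 0],
  [21, 70, 0, 0],
  [23, 75.5, 0, 0],
  [23, 75.5, 0, 0],
])

```text
t: 15.7
tcp_pos: [0.6248, 0.1927, 0.2418]
tcp_rot: [-1.945, -2.465, 0.002]
contact_force: [-0.5, 0.0, -0.4]
opening: 0.25
```

```bash
cat > rel.py <<'E'
from fit import *
import sys
s=arm.sense();t=s["tcp_pos"];R=cv2.Rodrigues(s["tcp_rot"])[0];tx=R[:,0]
print("t %.2f"%s["t"],t.round(4),"toolx yaw %.4f"%np.arctan2(tx[1],tx[0]),s["contact_force"].round(1),"op %.3f"%s["opening"])
for n in("scene","top","wrist"):
    c=cap(n); w,col=pts(c,t-[.12,.12,.16],t+[.12,.12,.1]); col=col+0
    q=1e3*(w-t)@R
    g=(col[:,1]>col[:,0]+18)&(col[:,1]>col[:,2]+12); G=q[g]
    if len(G)>30: print(n,"green tz min/max",np.percentile(G[:,2],[.5,99.5]).round(1), "tip",[np.percentile(k[:,1],[2,98]).round(1) for k in[G[G[:,2]>48]] if len(k)>5])
    b=(col[:,0]>col[:,2]*1.3+5)&(w[:,2]>.105)&(w[:,2]<.15); B=q[b]; W=w[b]
    if len(B)>30:
        E=B[W[:,2]>.129]
        print(n,"header n",len(B),"top z %.4f"%np.percentile(W[:,2],97),"y-range",np.percentile(B[:,1],[2,50,98]).round(1),"edge y",np.percentile(E[:,1],[5,50,95]).round(1) if len(E)>5 else '',"slope dy/dx %.4f"%np.polyfit(B[:,0],B[:,1],1)[0],"x-range",np.percentile(B[:,0],[1,99]).round(1))
    if n!="wrist": print("   carton",fitcarton(c,(.5544,.1752,.231,.03,.03,.03))[0].round(4))
    if len(sys.argv)>1 and n==sys.argv[1]:
        if n=="wrist": save(c["image"],sys.argv[2],1.25)
        else:
            Rc=cv2.Rodrigues(np.array(c["rvec"],float))[0];p=c["camera_matrix"]@(Rc@t+np.array(c["tvec"]).ravel());u,v=(p[:2]/p[2]).astype(int)
            save(c["image"][max(v-50,0):v+50,max(u-60,0):u+60],sys.argv[2],6)
E
python3 rel.py wrist h1.png
```

```text
t 15.70 [0.6248 0.1927 0.2418] toolx yaw 1.8053 [-0.5  0.  -0.4] op 0.250
scene green tz min/max [-50.6  58. ] tip [array([-29.8,  11.7])]
scene header n 207 top z 0.1375 y-range [-7.9 -5.2 -3.1] edge y [-7.9 -5.5 -3.3] slope dy/dx 0.0046 x-range [-73.7  72.6]
   carton [0.5536 0.1747 0.222  0.0684 0.1134 0.0329]
top header n 37 top z 0.1382 y-range [-5.8 -4.7 -2.2] edge y [-5.5 -4.7 -2.2] slope dy/dx 0.0103 x-range [-72.3 -28.4]
   carton [ 5.55100000e-01  1.75500000e-01  2.27600000e-01 -1.09431382e+08
  6.80000000e-02  4.38000000e-02]
wrist green tz min/max [-24.8  58.9] tip [array([-22. ,  12.2])]
wrist header n 357 top z 0.1354 y-range [-5.8 -4.2 -3. ] edge y [-5.8 -4.2 -3. ] slope dy/dx 0.0010 x-range [-4.5 74.4]
```

View pics/h1.png

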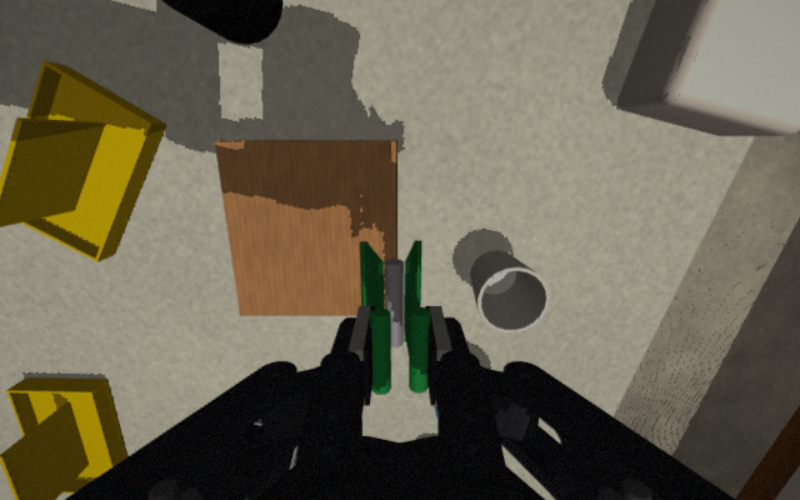

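Call:
play_rows([
  [0, 0, -15, 0],
  [0, 0, -28, 0],
  [0, 0, -38, 0],
  [0, 0, -46, 0],
  [0, 0, -52, 0],
])

```text
t: 16.27
tcp_pos: [0.6249, 0.191, 0.1906]
tcp_rot: [-1.949, -2.463, 0.001]
contact_force: [-0.8, -0.1, -0.7]
opening: 0.249
```

Call:
play_rows([
  [0, 0, -6, 0],
  [0, 0, -12, 0],
  [0, 0, -18, 0],
  [0, 0, -23, 0],
  [0, 0, -24, 0],
])

```text
t: 16.68
tcp_pos: [0.6248, 0.1917, 0.1663]
tcp_rot: [-1.948, -2.464, 0.001]
contact_force: [1.2, 0.3, -0.6]
opening: 0.247
```

Call:
play_rows([
  [0, 0, 0, 0],
  [0, 0, 0, 0],
  [0, 0, 0, 0],
  [0, 0, 0, 0],
  [0, 0, 0, 0],
])

```text
t: 17.1
tcp_pos: [0.6251, 0.1917, 0.1676]
tcp_rot: [1.948, 2.464, 0.0]
contact_force: [-0.8, -0.5, -1.0]
opening: 0.249
```

```bash
python3 rel.py wrist h2.png
```

```text
t 17.10 [0.6251 0.1917 0.1676] toolx yaw 1.8035 [-0.8 -0.5 -1. ] op 0.249
scene green tz min/max [-27.4  59.5] tip [array([ 5.9, 11.4])]
scene header n 125 top z 0.1372 y-range [-20.3  -5.5  10.6] edge y [-13.   -5.6  -4.4] slope dy/dx 0.0157 x-range [-73.8  68. ]
   carton [0.5542 0.1752 0.225  0.0527 0.0761 0.0377]
   carton [5.551000e-01 1.756000e-01 2.282000e-01 8.341207e+02 6.040000e-02
 4.190000e-02]
wrist green tz min/max [-23.9  60.2] tip [array([-22.1,  12.5])]
wrist header n 722 top z 0.1353 y-range [-22.7  -4.3  -3.1] edge y [-5.9 -4.3 -3.1] slope dy/dx 0.0033 x-range [-72.6  75.7]
```

View pics/h2.png

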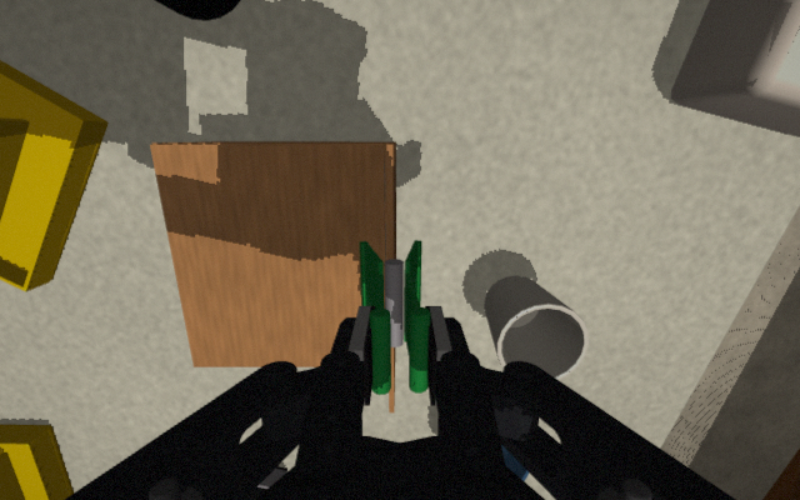

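Call:
play_rows([
  [-0.4, 0, -1, 0],
  [-0.7, 0, -2, 0],
  [-0.7, 0, -2, 0],
  [-0.7, 0, -2, 0],
  [-0.7, 0, -2, 0],
])

```text
t: 17.67
tcp_pos: [0.6243, 0.1917, 0.1653]
tcp_rot: [-1.948, -2.464, -0.0]
contact_force: [0.3, -0.1, -0.2]
opening: 0.249
```

Call:
play_rows([
  [0, 0, 0, 0],
  [0, 0, 0, 0],
  [0, 0, 0, 0],
  [0, 0, 0, 0],
  [0, 0, 0, 0],
])

```text
t: 18.08
tcp_pos: [0.6244, 0.1917, 0.1653]
tcp_rot: [1.948, 2.464, 0.0]
contact_force: [0.8, 0.0, -1.1]
opening: 0.247
```

```bash
python3 rel.py && python3 -c "
from station import arm
s=arm.sense();print(abs(s['qd']).max(),s['contact_force']);print(arm.hand_in())"
```

```text
t 18.08 [0.6244 0.1917 0.1653] toolx yaw 1.8035 [ 0.8  0.  -1.1] op 0.247
scene green tz min/max [-26.5  58.6] tip [array([ 4.9, 10.6])]
scene header n 124 top z 0.1376 y-range [-19.9  -4.6   8.2] edge y [-13.8  -5.4  -2.6] slope dy/dx 0.0138 x-range [-75.1  69.2]
   carton [0.5541 0.175  0.227  0.0392 0.0758 0.0366]
   carton [ 5.55000000e-01  1.75200000e-01  2.28500000e-01 -7.19155344e+05
  7.95000000e-02  4.56000000e-02]
wrist green tz min/max [-23.9  60.2] tip [array([-22.1,  12.5])]
wrist header n 750 top z 0.1353 y-range [-22.6  -3.6  -2.3] edge y [-5.  -3.6 -2.4] slope dy/dx 0.0021 x-range [-72.8  75.7]
0.0016644510822885598 [ 0.45871767 -0.09156787 -0.35344704]
the job is handed in; nothing more can be done
None
```

I handed the job in at about 18 s of the 72 s allowed. The carton is closed, and the arm is holding the green clip squeezed open astride the header.

- **Carton:** I folded the left flap, then the right, then pressed the top flap down over them until it touched (16 N). The camera fits read about 0.03–0.05 rad for each side flap before it was covered, and about 0.04 rad for the top flap. Readings of the side flaps after they were covered don't mean anything.
- **Clip:** I squeezed it with 40 N, lifted it off the divider, and lowered it over the middle of the header.
    - **Depth:** The jaw tips are about 29 mm below the header's top edge. I estimate the barrel is 6 mm above it.
    - **Side clearance:** The header sits mid-way between the jaws, and I estimate 4 mm free on each side where the gap is narrowest.
    - **Contact:** The contact force is about zero and the arm is at rest.

**Readings that were off or disagreed:**
- The clip sits tilted about 0.07 rad (4°) in the fingers, and I allowed for this when centring it.
- The finger opening reads about 21 mm, while the bars should measure 24 mm at the stop. I took that as the clip being fully open.
- The scene and wrist cameras put the header about 1 mm apart, but they agreed on where it sits relative to the clip.

I saw no bystander touched or moved, but I did not measure their positions again at the end.

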